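Gauge the turned brush pot in the lacquer workshop

ROBOT

A 6-joint arm with a two-finger parallel gripper is mounted at the origin on the work surface. World frame = base frame: x ahead of the robot, y to its left, z up, the work surface at z = 0. Lengths are in m, angles in rad, forces in N, time in s.
With the tool pointing down it reaches from about 0.35 to 0.975 m from the base axis. Payload 7.1 kg.
Tool frame: the origin (TCP) lies midway between the tips of the shut fingers; the grasp point (between the pads) lies 19 mm behind it; z points along the fingers, x is the direction in which the jaws open and shut, and the axes are right-handed (so a half turn about z gives the same grasp; the last joint's range is limited). The gripper opens to 88 mm and grips with 3 to 60 N. Pads are 20 mm wide; open, the fingers measure 115 mm over their backs; the gripper's body (75 mm by 178 mm) begins 61 mm behind the grasp point.
Start: joints at [1.108, 0.423, 1.63, -0, 1.089, -0.019], TCP at [0.268, 0.564, 0.197] pointing down, gripper open.
Joint ranges: [-3, 3], [-0.9, 2.11], [0.09, 2.58], [-1.31, 4.45], [0.11, 2.69], [-2.54, 2.54]. Speed limits (rad/s): [2.39, 2.39, 3.01, 3.14, 3.14, 3.14].

INTERFACE

Orientations are given as a unit quaternion [w, x, y, z].
In Python, from station import move_pose, movel, movej, command_gripper, wait, inverse_kinematics, read_camera, camera_info, MotionError, job_done, get_time, get_joint_pos, get_qvel, get_effort, get_tcp_pos, get_ee_rot, get_ft_force, get_ft_torque, get_grip_width gives the robot as it stands. Calls block until the motion is done:
- move_pose(position, orientation): joint-space move of the TCP to a pose.
- movel(position, frame=None, v=0.15, until_force=None): straight line of the TCP; frame=None keeps the orientation; v is the mean speed in m/s. With until_force (N) it stops when the force on the tool has changed by that much, and returns True; else False.
- movej(angles): joint-space move.
- command_gripper(opening): opening from 0.0 (shut) to 1.0 (fully open); the grip force is fixed at half the most; returns when the fingers have stopped.
- wait(seconds).
- inverse_kinematics(position, orientation): joint angles nearest the present ones, or None.
- read_camera(name): name is "scene" or "side" or "wrist"; returns the picture (400x640x3 uint8, red, green, blue); there is no depth.
- camera_info(name): a dict with "intrinsics" (3x3 intrinsics, pixels), "dist" ([k1, k2, p1, p2, k3] as OpenCV has them; the pictures are not rectified), "T" (4x4, takes a point from camera to world coordinates); the wrist camera has in their place "tool_from_camera" (4x4, takes a point from camera to tool coordinates, whose origin is the TCP and whose axes are the tool frame's). Camera axes: x right, y up, looking along -z (the intrinsics and any distortion apply to the point x, -y, -z); pixel columns grow to the right and rows downward; lengths in m; the calibration is good to about 2 mm. A picture is of the moment at which its call begins: read the wrist's pose just before it. camera_info takes no time and is no camera call.
A pose or a line that the arm cannot do raises MotionError and nothing moves.
- job_done(): hands the job in, once; it reports no verdict.
Readings, each from a call of its own:
- get_time(): time.
- get_joint_pos(): joint angles.
- get_qvel(): joint speeds.
- get_effort(): joint torques, N m.
- get_tcp_pos(): TCP position.
- get_ee_rot(): TCP orientation.
- get_ft_force(): force on the tool from outside, world axes, zero at the start.
- get_ft_torque(): the same for the moment, N m.
- get_grip_width(): opening from 0.0 (shut) to 1.0 (fully open).
Only numpy, scipy, OpenCV 4.12 (cv2) and the standard library are available. Lean on these libraries where they do the work, as an engineer would, in place of code of your own. Each camera call takes 0.05 s, during which the arm holds its last target.

TASK

Before it is lacquered, the straight-sided turned brush pot has to be gauged: stand it upright on the bed of the bench gauge, between the jaws. Then slide the moving jaw up gently until it presses on the pot and the pot is held snugly against the fixed jaw, without forcing the jaw visibly out of square, and let go.

Things in the scene. Friction and masses are not known exactly. Their poses are not given: they have to be found in the camera images.
- pot: The pot to gauge: straight-sided open tube of bare light wood with a bottom, 56 mm outside diameter, 90 mm tall, wall 5 mm, about 100 g, upright on the table. Origin: centre of its underside, z up. Not needed: a bellied vase (118 mm tall) and a low bowl (100 mm wide) of the same wood near it, and a brush.
- gauge: Bench gauge, fixed. Wooden bed 150 (x) by 300 (y) by 12 mm; origin: centre of its underside, z up. Steel beam along y at x = -50 mm, 22 mm wide, top z = 24 mm. Fixed jaw: steel blade 16 mm thick, x from -62 to +62 mm, top z = 47 mm, measuring face at y = +110 mm, looking to -y. The moving jaw closes towards +y. Stand the pot near x = +10 mm, y = +50 mm.
- slide (a joint): Moving jaw's carriage on the beam (30 mm wide). Value = opening between square jaw faces in m: starts 0.115 to 0.145, about 0.056 with the pot held. Friction 1.5 N; stays where left. Move it by its upright brass post: 16 mm diameter, at gauge x = -50 mm, y = 35 mm minus the value (75 mm behind the jaw face), from z = 36 mm (carriage top) to 85 mm.
- jaw: Moving jaw: steel blade 16 mm thick, x from -12 to +112 mm, top 47 mm above the table. Origin: on the beam line, in the measuring face (its y = 0, looks to +y), 14 mm above the table. Parallel to the gauge's axes when unloaded; pressed on the pot it swings about z against a spring (5 N m/rad): some 4 degrees at 5 N, 10 degrees when driven 10 mm past contact.
There are look-alikes about, which are no part of the job. Leave any red or turquoise look-alike of the pot alone.

How it is judged:
On the way, in this order (a step that is already met when the one before it is completed fails the run):
1. the pot stands on the gauge's bed between the open jaws (x of pot in the frame of gauge between -0.025 and 0.055 m and y of pot in the frame of gauge below 0.09 m and y of pot in the frame of jaw above 0.02 m and height (world z) of pot below 0.017 m and angle between pot's own z axis and vertical below 0.17 rad and contact force between the fingers and pot below 0.1 N), for 0.1 s.
2. the moving jaw is closed onto the pot and presses on it with over 1 N, the pot being against the fixed jaw (value of joint slide below 0.062 m and contact force between jaw and pot above 1 N and y of pot in the frame of gauge above 0.075 m), for 0.05 s.
At the end, for the whole second after the job is handed in: The pot stands upright (within 10 degrees) and at rest on the gauge's bed, its centre between x = -30 and +60 mm of the gauge and within 7 mm of touching the fixed jaw; the jaw opening reads under 62 mm (the pot is 56 mm wide) and the moving jaw is within 10 degrees of square (value of joint slide below 0.062 m and x of pot in the frame of gauge between -0.03 and 0.06 m and y of pot in the frame of gauge between 0.075 and 0.09 m and height (world z) of pot between 0.007 and 0.017 m and angle between pot's own z axis and vertical below 0.17 rad and angle between the y axis of jaw and the y axis of gauge, either way round below 0.175 rad and linear speed of pot below 0.02 m/s).
It fails at once if the moving jaw is forced more than 10 degrees out of square (angle between the y axis of jaw and the y axis of gauge, either way round above 0.175 rad).
It also fails if it takes over 51 s, if anything falls off the work surface, if the arm or the gripper's body presses on something with over 40 N, if the wrist force passes 120 N, or if a joint passes its speed limit or range.

## Working session

There is one attempt and no reset: what is moved stays moved. The work goes in short steps, each a Python script; the robot and the scene stay as the last script left them, time stands still between calls to the robot, and variables do not carry over. Pictures are saved under pics/ and viewed, and the job is handed in when it is done.

```bash
ls; mkdir -p pics; python3 - <<'E'
from station import *
import cv2
for n in ["scene","side","wrist"]:
    cv2.imwrite(f"pics/{n}0.png",read_camera(n)[:,:,::-1])
    i=camera_info(n);print(n,i)
print(get_time(),get_tcp_pos(),get_ee_rot(),get_grip_width())
E
```

```text
pics
scene {'intrinsics': array([[361.97500423,   0.        , 316.54534352],
       [  0.        , 361.97500423, 198.84030671],
       [  0.        ,   0.        ,   1.        ]]), 'dist': array([-0.01632855,  0.        ,  0.        ,  0.        ,  0.        ]), 'T': array([[-7.93886344e-01, -4.49801374e-01,  4.09173798e-01,
         8.24347828e-01],
       [ 6.08065365e-01, -5.86158348e-01,  5.35420304e-01,
         4.65217463e-01],
       [-9.92150698e-04,  6.73867283e-01,  7.38851745e-01,
         6.95628328e-01],
       [ 0.00000000e+00,  0.00000000e+00,  0.00000000e+00,
         1.00000000e+00]])}
side {'intrinsics': array([[469.05533793,   0.        , 314.72288159],
       [  0.        , 469.05533793, 207.12596582],
       [  0.        ,   0.        ,   1.        ]]), 'dist': array([0.04021866, 0.        , 0.        , 0.        , 0.        ]), 'T': array([[ 0.82518265,  0.39934695, -0.39949419,  0.13061831],
       [-0.5645873 ,  0.56088324, -0.60551728, -0.54795494],
       [-0.01774188,  0.7252117 ,  0.68829733,  0.67624361],
       [ 0.        ,  0.        ,  0.        ,  1.        ]])}
wrist {'intrinsics': array([[302.63142693,   0.        , 319.66419616],
       [  0.        , 302.63142693, 201.56142038],
       [  0.        ,   0.        ,   1.        ]]), 'dist': array([0.00813193, 0.        , 0.        , 0.        , 0.        ]), 'tool_from_camera': array([[ 9.99999989e-01,  7.55776870e-05, -1.31060709e-04,
         6.44487957e-04],
       [ 3.51502621e-05, -9.58642228e-01, -2.84613908e-01,
        -7.80543350e-02],
       [-1.47150791e-04,  2.84613900e-01, -9.58642220e-01,
        -1.88216914e-01],
       [ 0.00000000e+00,  0.00000000e+00,  0.00000000e+00,
         1.00000000e+00]])}
0.15 [0.26813417 0.5640771  0.19689543] [ 2.95743939e-04  8.45397540e-01  5.34137313e-01 -4.92876744e-04] 1.0014907734627425
```

View pics/scene0.png

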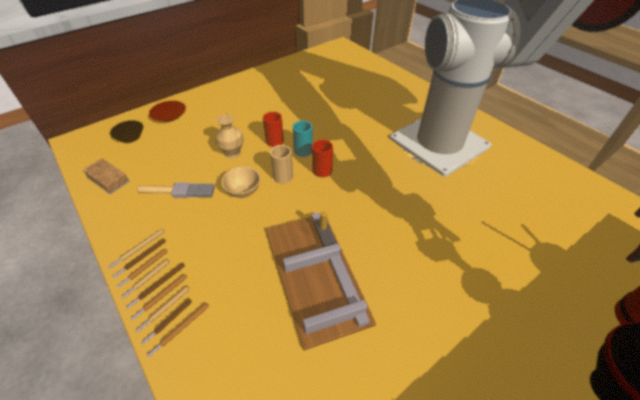

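View pics/side0.png

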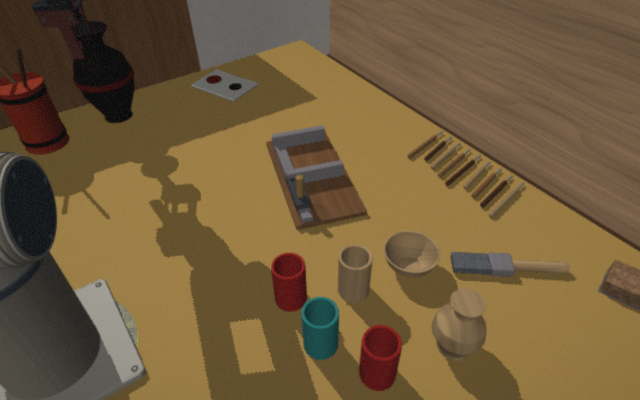

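View pics/wrist0.png

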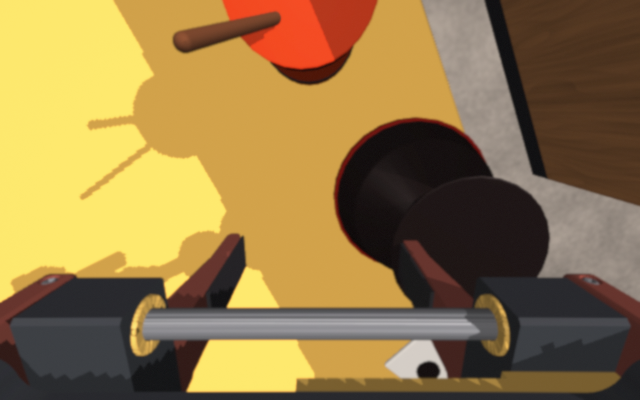

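The scene view shows the bare pot at about (282,163), the gauge around (320,280) with its post at (323,220), and red and turquoise look-alikes beside the pot. The side view has the pot at (355,272) and the gauge at (315,175). I'll zoom in next.

```bash
cat > h.py <<'E'
from station import *
import numpy as np, cv2
def ray(n,uv,T=None):
    i=camera_info(n)
    p=cv2.undistortPoints(np.array([[uv]],float),i["intrinsics"],i["dist"])[0,0]
    T=i["T"] if T is None else T
    return T[:3,3],T[:3,:3]@np.array([p[0],-p[1],-1.])
def onz(n,uv,z,T=None):
    o,d=ray(n,uv,T); return o+d*(z-o[2])/d[2]
def proj(n,P,T=None):
    i=camera_info(n);T=i["T"] if T is None else T
    q=(np.linalg.inv(T)@np.append(P,1))[:3]
    return cv2.projectPoints(np.array([[q[0],-q[1],-q[2]]]),np.zeros(3),np.zeros(3),i["intrinsics"],i["dist"])[0][0,0]
from scipy.spatial.transform import Rotation as R
def wT():
    p=get_tcp_pos();q=get_ee_rot();T=np.eye(4);T[:3,:3]=R.from_quat([q[1],q[2],q[3],q[0]]).as_matrix();T[:3,3]=p
    return T@camera_info("wrist")["tool_from_camera"]
E
python3 - <<'E'
import cv2
a=cv2.imread("pics/scene0.png")[130:355,215:385];cv2.imwrite("pics/sc.png",cv2.resize(a[70:],None,fx=3.8,fy=3.8,interpolation=2))
b=cv2.imread("pics/side0.png")[115:235,255:375];cv2.imwrite("pics/sd.png",cv2.resize(b,None,fx=5,fy=5,interpolation=2))
for n,(r0,r1,c0,c1) in {"scene":(130,200,215,345),"side":(230,320,260,390)}.items():
    cv2.imwrite(f"pics/pot_{n}.png",cv2.resize(cv2.imread(f"pics/{n}0.png")[r0:r1,c0:c1],None,fx=5,fy=5,interpolation=2))
E
```

```text
(no output)
```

View pics/sc.png

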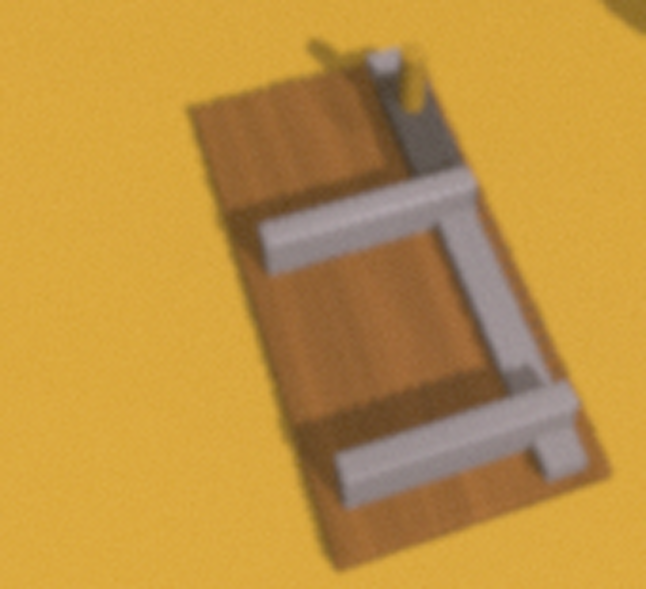

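View pics/sd.png

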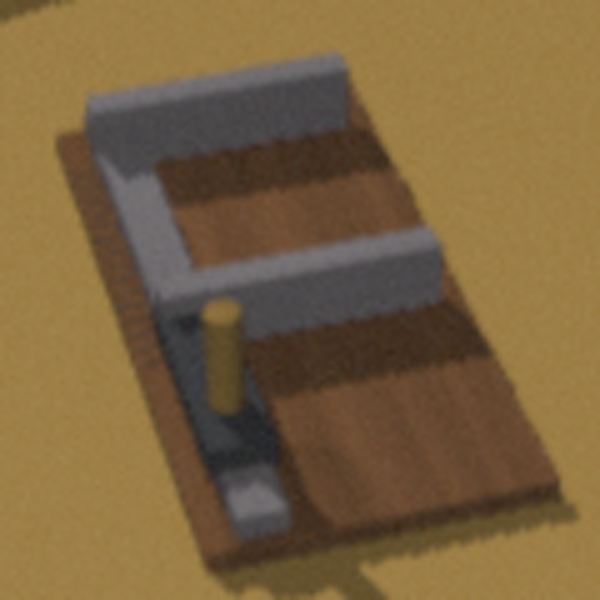

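View pics/pot_scene.png

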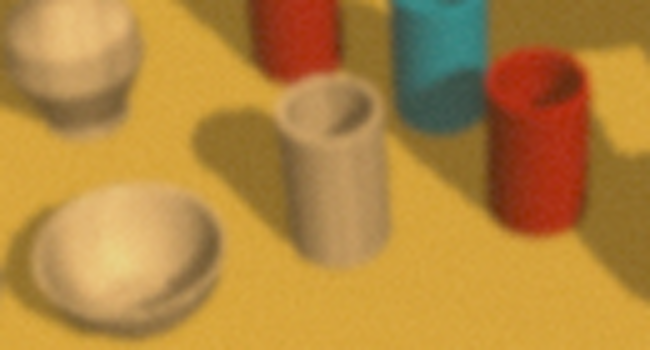

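View pics/pot_side.png

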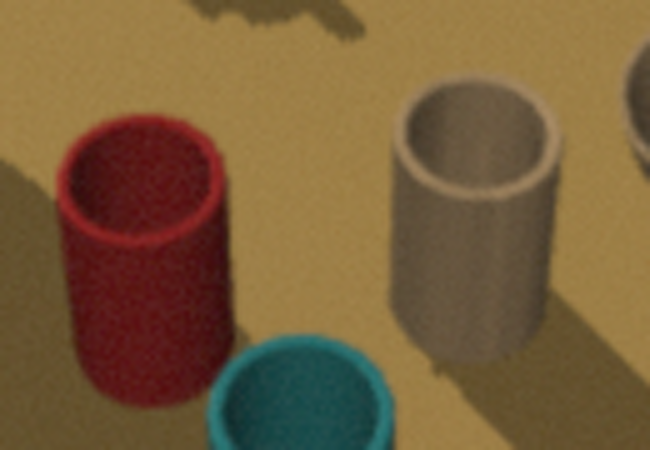

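```bash
python3 - <<'E'
from h import *
s=lambda u,v:(u/3.8+215,v/3.8+200)
d=lambda u,v:(u/5+255,v/5+115)
print("rim",onz("scene",(281,151.6),.09),onz("side",(355.3,257.2),.09))
A=onz("scene",s(190,107),.012);B=onz("scene",s(338,564),.012);C=onz("scene",s(609,468),.012)
print("sceneABC",A,B,C,np.linalg.norm(A-B),np.linalg.norm(B-C),"ctr",(A+C)/2)
A2=onz("side",d(558,486),.012);C2=onz("side",d(58,140),.012);D2=onz("side",d(208,556),.012)
print("side A C D",A2,C2,D2,np.linalg.norm(A2-D2),np.linalg.norm(C2-D2),"ctr",(A2+C2)/2)
print("post top",onz("scene",s(416,52),.085),onz("side",d(222,308),.085))
y1=(B-A)[:2];y2=(C2-D2)[:2];print(np.degrees(np.arctan2(y1[1],y1[0])),np.degrees(np.arctan2(y2[1],y2[0])))
x1=(B-C)[:2];x2=(A2-D2)[:2];print(np.degrees(np.arctan2(x1[1],x1[0]))+90,np.degrees(np.arctan2(x2[1],x2[0]))+90)
E
```

```text
rim [ 0.46148596 -0.15987696  0.09      ] [ 0.45784296 -0.16826741  0.09      ]
sceneABC [ 0.60061676 -0.0298953   0.012     ] [0.6933626  0.25454584 0.012     ] [0.55440718 0.29993542 0.012     ] 0.29917979805060674 0.14618078981394567 ctr [0.57751197 0.13502006 0.012     ]
side A C D [ 0.59342493 -0.03695911  0.012     ] [0.54838201 0.28874032 0.012     ] [0.45609764 0.01201066 0.012     ] 0.14579719746403896 0.29171169320424445 ctr [0.57090347 0.1258906  0.012     ]
post top [0.49922727 0.06844225 0.085     ] [0.49847942 0.06167581 0.085     ]
71.94074992291783 71.55738275859406
71.91045092278719 70.37418850689296
```

```bash
python3 - <<'E'
from h import *
pc=np.array([.4597,-.164])
o=lambda u,v:(u/5+215,v/5+130)
q=lambda u,v:(u/5+260,v/5+230)
for nm,a,b in [("red",onz("scene",o(536,77),.09),onz("side",q(143,180),.09)),("turq",onz("side",q(300,403),.09),0*pc),("bowl",onz("scene",o(130,245),.03),0*pc)]:
    print(nm,a,b, np.linalg.norm(a[:2]-pc),np.degrees(np.arctan2(*(a[:2]-pc)[::-1])))
th=np.radians(71.7)
for yaw in [th-np.pi/2,th,th+np.pi/2,th+np.pi]:
  for P in [(.46,-.164,.23),(.5,.065,.2),(.6,.18,.2)]:
    Rm=np.array([[np.cos(yaw),np.sin(yaw),0],[np.sin(yaw),-np.cos(yaw),0],[0,0,-1]]).T.T
    qq=R.from_matrix(Rm).as_quat();j=inverse_kinematics(np.array(P),np.array([qq[3],*qq[:3]]))
    print(round(np.degrees(yaw)),P,None if j is None else np.round(j,2))
E
```

```text
red [ 0.36207292 -0.11496923  0.09      ] [ 0.35922452 -0.12116069  0.09      ] 0.10924772094761337 153.3330477274189
turq [ 0.35237621 -0.21916475  0.09      ] [ 0. -0.] 0.12067122592149483 -152.79670173927343
bowl [ 0.57008559 -0.19366988  0.03      ] [ 0. -0.] 0.1143034548583434 -15.04461626936676
-18 (0.46, -0.164, 0.23) [-0.37  0.18  1.89 -0.    1.07 -0.05]
-18 (0.5, 0.065, 0.2) [ 0.11  0.24  1.89 -0.    1.01  0.43]
-18 (0.6, 0.18, 0.2) [ 0.27  0.42  1.62 -0.    1.09  0.59]
72 (0.46, -0.164, 0.23) [-0.37  0.18  1.89 -0.    1.07 -1.62]
72 (0.5, 0.065, 0.2) [ 0.11  0.24  1.89 -0.    1.01 -1.15]
72 (0.6, 0.18, 0.2) [ 0.27  0.42  1.62 -0.    1.09 -0.98]
162 (0.46, -0.164, 0.23) None
162 (0.5, 0.065, 0.2) None
162 (0.6, 0.18, 0.2) None
252 (0.46, -0.164, 0.23) [-0.37  0.18  1.89 -0.    1.07  1.52]
252 (0.5, 0.065, 0.2) [ 0.11  0.24  1.89 -0.    1.01  2.  ]
252 (0.6, 0.18, 0.2) [ 0.27  0.42  1.62 -0.    1.09  2.16]
```

```bash
cat >> h.py <<'E'
def quat(deg):
    y=np.radians(deg)
    q=R.from_matrix(np.array([[np.cos(y),np.sin(y),0],[np.sin(y),-np.cos(y),0],[0,0,-1]])).as_quat()
    return np.array([q[3],*q[:3]])
def snap(name):
    T=wT();im=read_camera("wrist")
    cv2.imwrite(f"pics/{name}.png",im[:,:,::-1]);np.save(f"pics/{name}.npy",T);return im,T
E
python3 - <<'E'
from h import *
move_pose([.53,.12,.38],quat(72)); print(get_time());snap("g1")
move_pose([.46,-.164,.27],quat(72)); print(get_time());snap("p1")
E
```

```text
2.125
3.3667
```

View pics/g1.png

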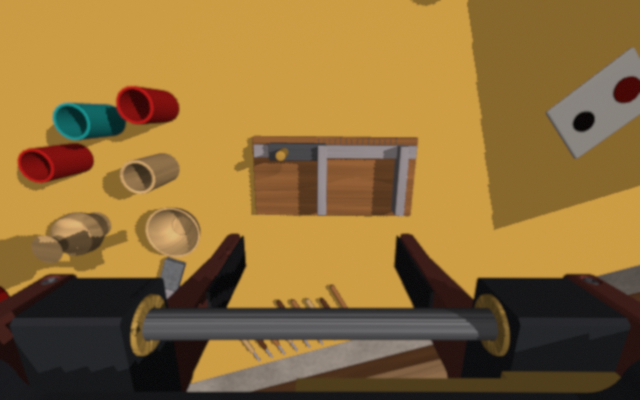

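View pics/p1.png

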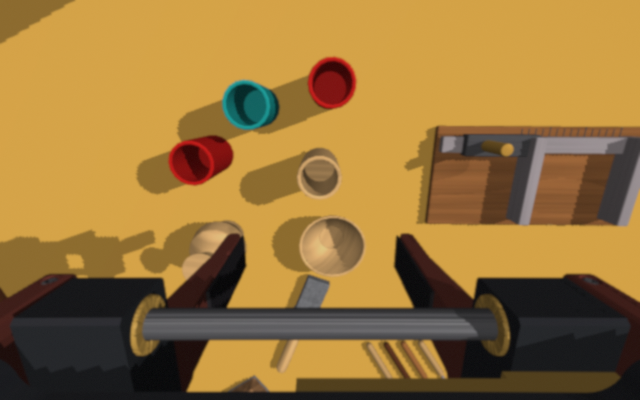

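The wrist views are clear. In g1 the bed spans about (252..418, 137..215) with the post top at (281,156). In p1 the pot rim centre is at about (319,177) and the post top at (507,150).

```bash
python3 - <<'E'
import cv2
a=cv2.imread("pics/g1.png")[125:225,235:430];cv2.imwrite("pics/g1z.png",cv2.resize(a,None,fx=4,fy=4,interpolation=2))
a=cv2.imread("pics/p1.png")[140:210,280:360];cv2.imwrite("pics/p1z.png",cv2.resize(a,None,fx=8,fy=8,interpolation=2))
E
```

```text
(no output)
```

View pics/g1z.png

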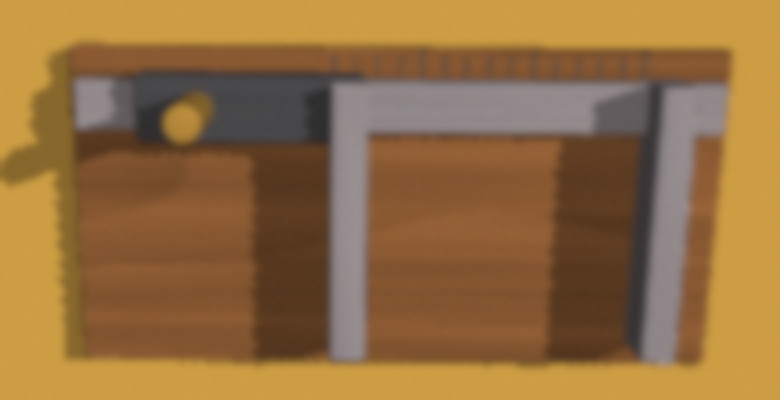

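View pics/p1z.png

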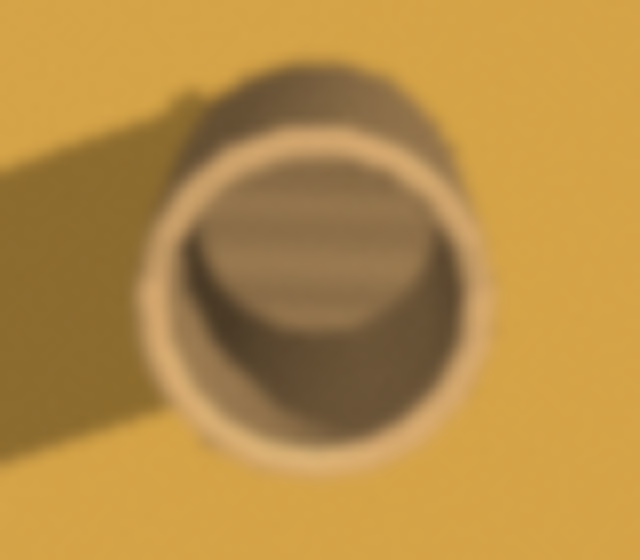

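```bash
python3 - <<'E'
from h import *
T=np.load("pics/p1.npy");print("pot",onz("wrist",(319.4,177.4),.09,T),"post(p1)",onz("wrist",(507,150),.085,T))
T=np.load("pics/g1.npy");g=lambda u,v:(u/4+235,v/4+125)
f=lambda u,v,z:onz("wrist",g(u,v),z,T)
print("post(g1)",f(183,122,.085))
D,C,A,B=f(72,47,.012),f(731,51,.012),f(80,360,.012),f(700,362,.012)
print(D,C,A,B);n=np.linalg.norm;print(n(D-C),n(A-B),n(A-D),n(C-B),"ctr",(A+C)/2,(B+D)/2)
an=lambda v:np.degrees(np.arctan2(v[1],v[0]));print(an(C-D),an(B-A),an(A-D)+90,an(B-C)+90)
# jaws: top face edges at z=.047
c=(A+B+C+D)/4;th=np.radians(71.7);ex=np.array([np.sin(th),-np.cos(th)]);ey=np.array([np.cos(th),np.sin(th)])
def loc(p):d=p[:2]-c[:2];return np.round([d@ex,d@ey],4)
print("fixed face",loc(f(661,88,.047)),loc(f(641,360,.047)),"moving face",loc(f(367,84,.047)),loc(f(365,360,.047)),"post",loc(f(183,122,.085)))
print("beam",loc(f(590,82,.024)),loc(f(590,134,.024)))
E
```

```text
pot [ 0.46125575 -0.16323181  0.09      ] post(p1) [0.50066184 0.06509067 0.085     ]
post(g1) [0.50014193 0.06585259 0.085     ]
[0.45981473 0.01790508 0.012     ] [0.55298838 0.29954107 0.012     ] [ 0.59973957 -0.0331897   0.012     ] [0.69343549 0.25262507 0.012     ]
0.2966482125963612 0.300780667943138 0.1489618618599295 0.14807600079065444 ctr [0.57636397 0.13317568 0.012     ] [0.57662511 0.13526507 0.012     ]
71.69423329512793 71.84979927756986 69.93989128515076 71.52823390100546
fixed face [-0.0614  0.1102] [0.061  0.1112] moving face [-0.0624 -0.0149] [ 0.0617 -0.0143] post [-0.051  -0.0889]
beam [-0.0614  0.0846] [-0.0383  0.0861]
```

The wrist measurements agree with the given sizes: bed 149x299 mm, fixed face at y = 110 mm, beam from -61 to -38 mm, and an opening of about 125 mm. Next is picking and placing the pot.

```bash
cat >> h.py <<'E'
c=np.array([.5765,.134]);TH=71.75
_t=np.radians(TH);ex=np.array([np.sin(_t),-np.cos(_t)]);ey=np.array([np.cos(_t),np.sin(_t)])
G=lambda x,y,z:np.array([*(c+x*ex+y*ey),z])
E
python3 - <<'E'
from h import *
p=[.4607,-.1635]
move_pose([*p,.15],quat(72))
print(movel([*p,.048],v=.1,until_force=8),get_tcp_pos())
command_gripper(0.0);print("w",get_grip_width()*88,get_time())
movel([*p,.2],v=.15);print("w",get_grip_width()*88,get_ft_force())
move_pose(G(.01,.05,.2),quat(TH-90));print(get_time())
snap("h1")
movel(G(.01,.05,.075),v=.12)
print(movel(G(.01,.05,.0605),v=.03,until_force=3),get_tcp_pos(),get_ft_force(),get_time())
cv2.imwrite("pics/sc2.png",read_camera("scene")[200:360,215:385,::-1].repeat(3,0).repeat(3,1))
E
```

```text
False [ 0.46116775 -0.16368279  0.04852092]
w 54.26486102195944 5.75
w 54.68786045624212 [ 0.39361768 -1.62453174 -0.19681581]
8.825
True [0.60126389 0.17829293 0.06012188] [-0.84438771 -0.24119131  3.9694479 ] 10.575
```

View pics/sc2.png

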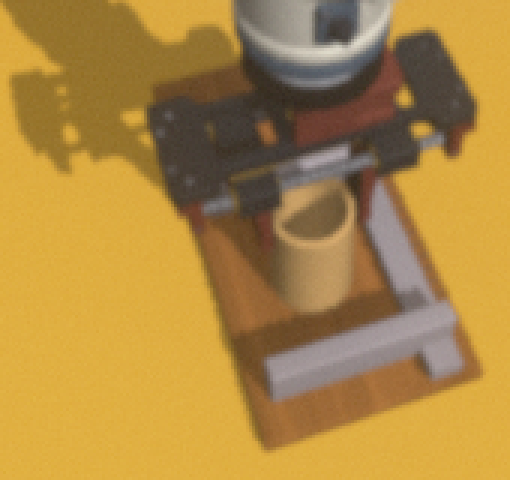

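View pics/h1.png

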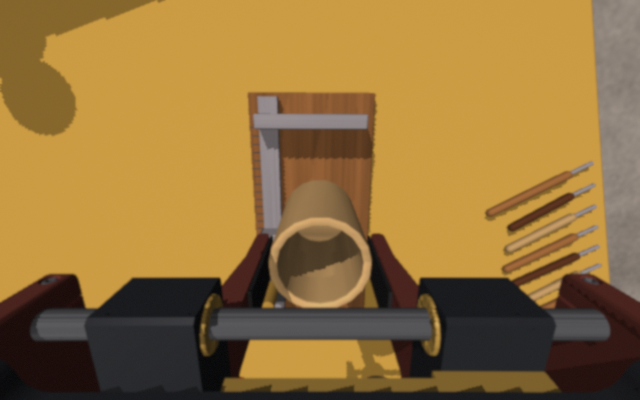

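The scene crop shows the pot upright on the bed between the jaws, in the grasp and just touching (3.97 N). I'll release it and check.

```bash
python3 - <<'E'
from h import *
command_gripper(1.0)
movel(G(.01,.05,.2),v=.15)
move_pose(G(-.05,-.09,.25),quat(TH));print(get_time())
snap("q1")
cv2.imwrite("pics/sc3.png",read_camera("scene")[200:360,215:385,::-1].repeat(3,0).repeat(3,1))
E
```

```text
13.9333
```

View pics/sc3.png

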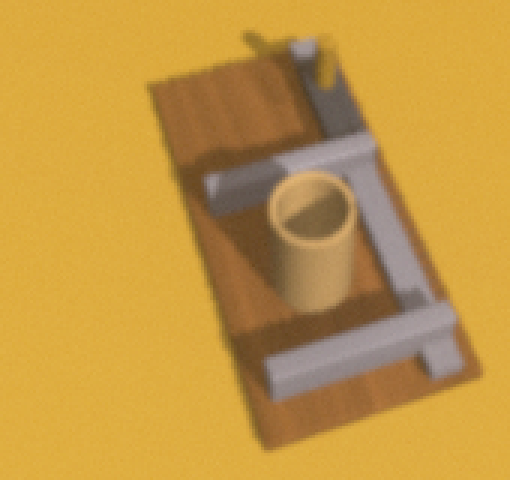

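View pics/q1.png

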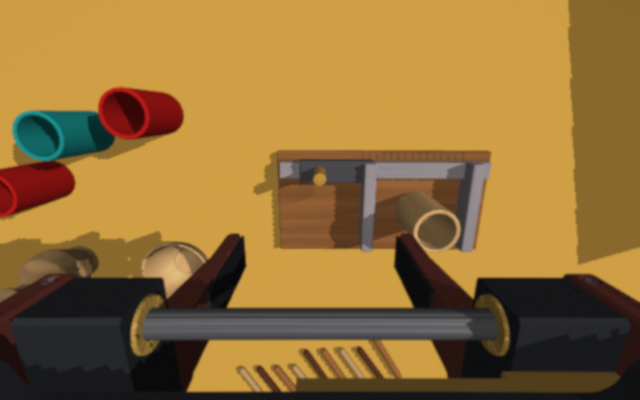

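The pot stands upright on the bed between the jaws, and the post sits at (320,177) in q1. I'll check both numerically, then grip the post.

```bash
python3 - <<'E'
from h import *
T=np.load("pics/q1.npy")
L=lambda p:np.round([(p[:2]-c)@ex,(p[:2]-c)@ey],4)
print("pot",L(onz("wrist",(437,230),.102,T)),"post",L(onz("wrist",(320,176.5),.085,T)))
movel(G(-.05,-.09,.12),v=.15)
print(movel(G(-.05,-.09,.052),v=.08,until_force=6),get_tcp_pos())
command_gripper(0.0);print("w",get_grip_width()*88,"F",get_ft_force()[:2]@ey,get_time())
print(movel(G(-.05,-.045,.052),v=.05,until_force=8),"F",get_ft_force()[:2]@ey,L(get_tcp_pos()),get_time())
snap("s1");cv2.imwrite("pics/sd1.png",cv2.resize(read_camera("side")[80:240,240:400,::-1],None,fx=3.5,fy=3.5))
cv2.imwrite("pics/sc4.png",read_camera("scene")[200:360,215:385,::-1].repeat(3,0).repeat(3,1))
E
```

```text
pot [0.0071 0.0503] post [-0.0543 -0.0888]
False [0.50117496 0.06424161 0.05230722]
w 14.347019996203388 F -1.2548603943608405 17.175
False F 1.966819245750899 [-0.0499 -0.0447] 18.225
```

View pics/sc4.png

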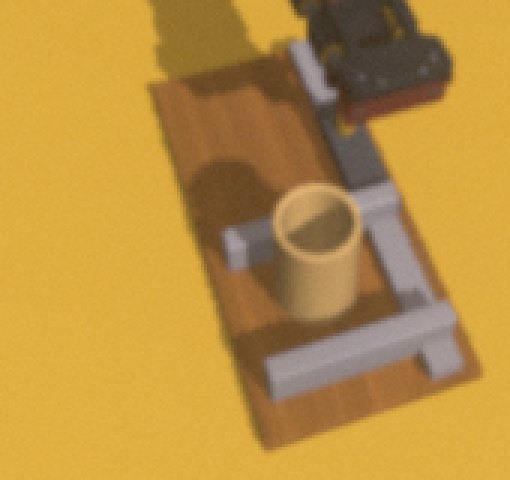

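View pics/s1.png

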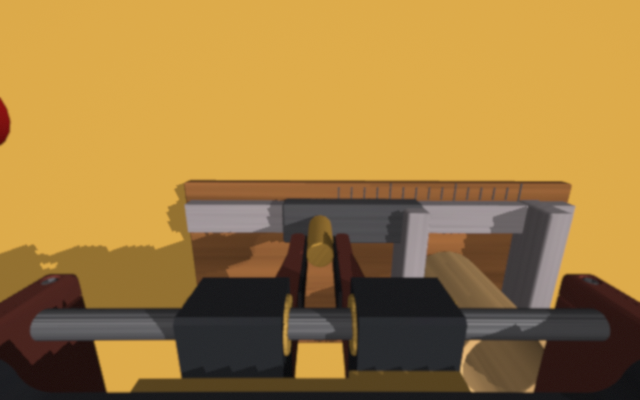

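The post is gripped, the carriage has followed, and the pot is still upright. Now I'll close in small steps and watch the force along y.

```bash
python3 - <<'E'
from h import *
L=lambda p:np.round([(p[:2]-c)@ex,(p[:2]-c)@ey],4)
print("F",get_ft_force()[:2]@ey)
y=-.045
while y<-.0215:
    y+=.003 if y<-.029 else .0015
    hit=movel(G(-.05,y,.052),v=.03,until_force=4)
    f=get_ft_force();print(round(y,4),hit,"Fy",round(f[:2]@ey,2),"Fx",round(f[:2]@ex,2),"M",np.round(get_ft_torque(),2),L(get_tcp_pos()),round(get_time(),2))
    if hit: break
snap("s2")
cv2.imwrite("pics/sc5.png",cv2.resize(read_camera("scene")[200:360,215:385,::-1],None,fx=3.5,fy=3.5,interpolation=2))
E
```

```text
F 1.6452492892290735
-0.042 False Fy -1.16 Fx 2.79 M [-0.25 -0.33  0.05] [-0.0499 -0.042 ] 18.62
-0.039 False Fy 0.38 Fx 2.73 M [-0.2  -0.39  0.  ] [-0.0499 -0.0388] 18.88
-0.036 False Fy 1.06 Fx 2.37 M [-0.05 -0.47  0.03] [-0.0498 -0.0356] 19.12
-0.033 False Fy 1.0 Fx 3.39 M [-0.04 -0.58 -0.04] [-0.0499 -0.0326] 19.38
-0.03 False Fy 0.21 Fx 3.13 M [-0.03 -0.67 -0.01] [-0.0498 -0.0297] 19.62
-0.027 False Fy 1.21 Fx 4.7 M [-0.09 -0.67  0.04] [-0.0498 -0.0267] 19.88
-0.0255 False Fy -0.29 Fx 4.21 M [-0.32 -0.65  0.02] [-0.0499 -0.0255] 20.12
-0.024 False Fy -0.94 Fx 4.39 M [-0.43 -0.74 -0.02] [-0.0499 -0.0239] 20.38
-0.0225 False Fy -0.76 Fx 6.14 M [-0.44 -0.77  0.03] [-0.0499 -0.0225] 20.62
-0.021 False Fy -0.17 Fx 6.08 M [-0.56 -0.78 -0.02] [-0.0498 -0.0211] 20.88
```

View pics/sc5.png

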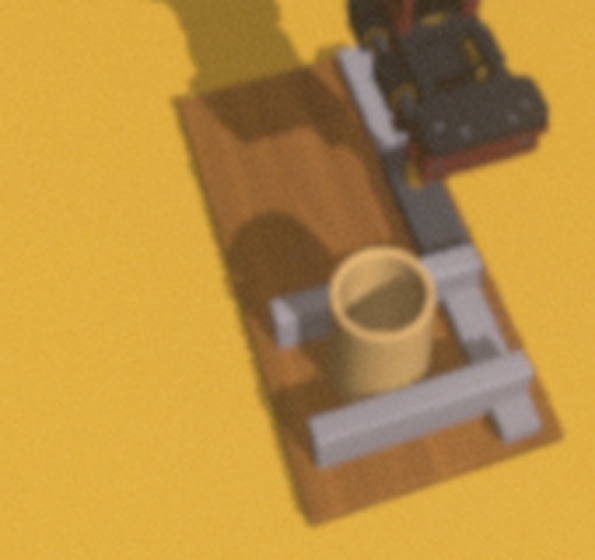

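View pics/s2.png

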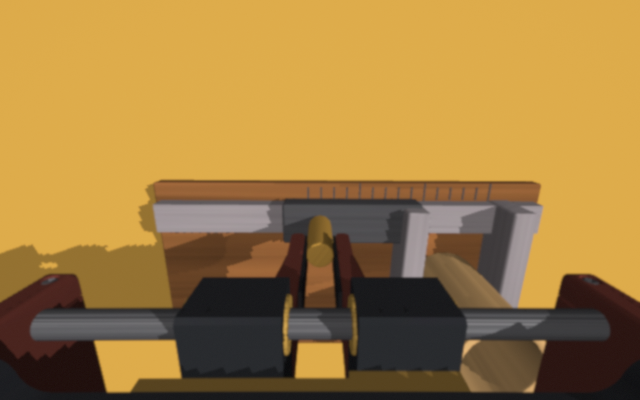

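```bash
python3 - <<'E'
from h import *
L=lambda p:np.round([(p[:2]-c)@ex,(p[:2]-c)@ey],4)
p=onz("scene",(381/3.5+215,293/3.5+200),.102);print("pot scene",L(p), "minus scene bias",L(p-np.array([.0005,.0035,0])))
T=np.load("pics/s2.npy")
im=cv2.imread("pics/s2.png")
cv2.imwrite("pics/s2z.png",cv2.resize(im[175:310,380:550],None,fx=4.4,fy=4.4,interpolation=2))
E
```

```text
pot scene [0.0107 0.0836] minus scene bias [0.0113 0.0801]
```

View pics/s2z.png

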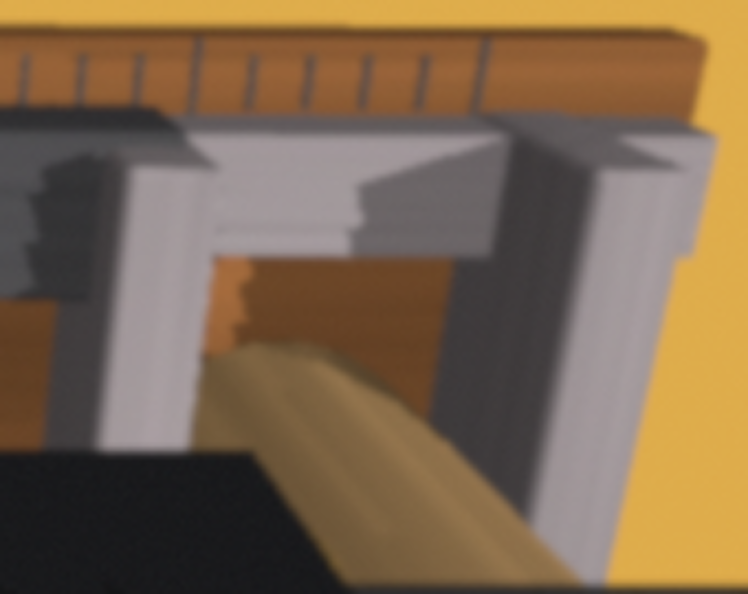

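```bash
python3 - <<'E'
from h import *
L=lambda p:np.round([(p[:2]-c)@ex,(p[:2]-c)@ey],4)
T=np.load("pics/s2.npy");g=lambda u,v:onz("wrist",(380+u/4.4,175+v/4.4),.047,T)
for u,v in [(215,168),(190,452),(600,168),(527,520)]: print((u,v),L(g(u,v)))
E
```

```text
(215, 168) [-0.0623  0.0531]
(190, 452) [-0.0133  0.054 ]
(600, 168) [-0.0623  0.1116]
(527, 520) [-0.0007  0.1109]
```

The opening now reads about 58 mm with the jaw still square, so contact hasn't happened or is only just starting. I'll go on in 1 mm steps, averaging the noisy force.

```bash
python3 - <<'E'
from h import *
L=lambda p:np.round([(p[:2]-c)@ex,(p[:2]-c)@ey],4)
def avg():
    f=[];m=[]
    for _ in range(8): wait(.02);f.append(get_ft_force());m.append(get_ft_torque())
    f=np.mean(f,0);m=np.mean(m,0);return f[:2]@ey,f[:2]@ex,m[:2]@ex
print(np.round(avg(),2))
y=-.021
for k in range(4):
    y+=.001
    hit=movel(G(-.05,y,.052),v=.02,until_force=6)
    print(round(y,4),hit,np.round(avg(),2),L(get_tcp_pos()),round(get_time(),2))
    if hit: break
snap("s3")
im=cv2.imread("pics/s3.png")
cv2.imwrite("pics/s3z.png",cv2.resize(im[175:310,380:550],None,fx=4.4,fy=4.4,interpolation=2))
E
```

```text
[-1.33  5.01 -0.27]
-0.02 False [-2.78  5.43 -0.47] [-0.0499 -0.0203] 21.49
-0.019 False [-3.6   5.8  -0.66] [-0.0499 -0.0195] 21.88
-0.018 False [-4.66  6.06 -0.85] [-0.0499 -0.0188] 22.26
-0.017 False [-6.01  6.29 -1.04] [-0.0499 -0.018 ] 22.64
```

View pics/s3z.png

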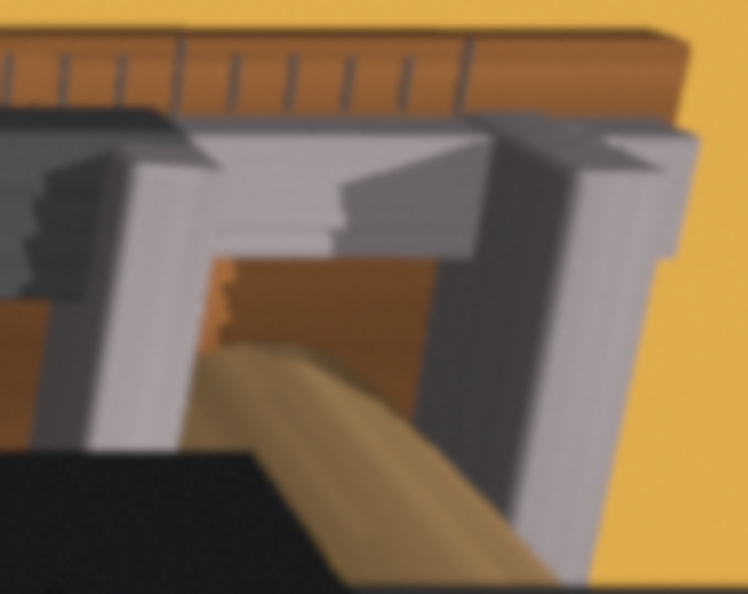

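Contact is clear: the force rises about 1.1 N/mm from y ≈ -21.5 mm. The jaw is swung about 2 to 3°, so the press is roughly 3 to 4 N. I'll let go and check.

```bash
python3 - <<'E'
from h import *
command_gripper(1.0)
movel(G(-.05,-.018,.16),v=.12)
move_pose(G(-.02,.03,.33),quat(TH));wait(.2)
print(get_time());snap("e1")
im=cv2.imread("pics/e1.png");cv2.imwrite("pics/e1z.png",cv2.resize(im[100:280,220:430],None,fx=3.3,fy=3.3,interpolation=2))
cv2.imwrite("pics/sc6.png",cv2.resize(read_camera("scene")[200:360,215:385,::-1],None,fx=3.5,fy=3.5,interpolation=2))
E
```

```text
25.8833
```

View pics/sc6.png

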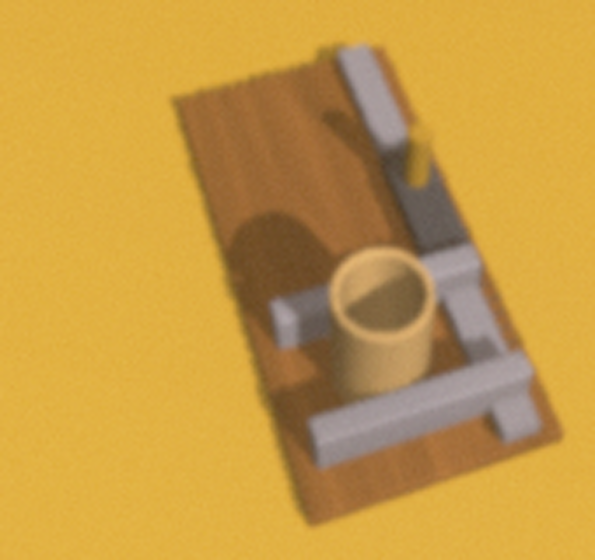

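View pics/e1z.png

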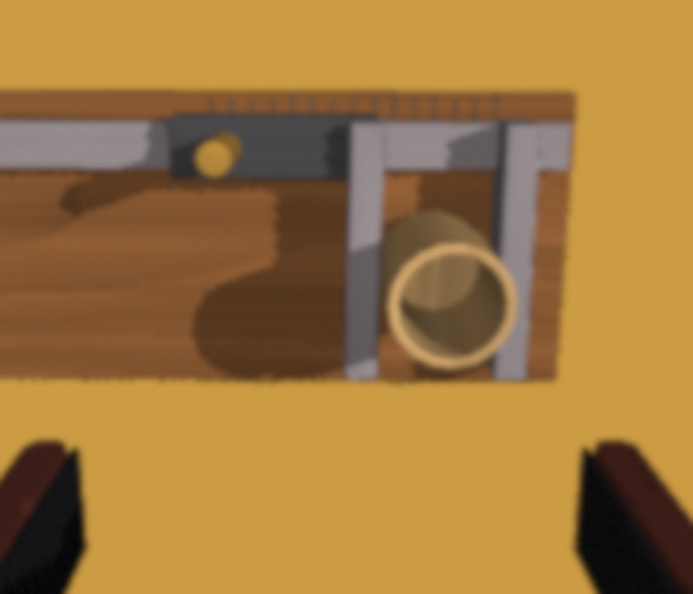

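```bash
python3 - <<'E'
from h import *
L=lambda p:np.round([(p[:2]-c)@ex,(p[:2]-c)@ey],4)
T=np.load("pics/e1.npy");g=lambda u,v,z:L(onz("wrist",(220+u/3.3,100+v/3.3),z,T))
print("pot",g(453,306,.102),"post",g(214,158,.085),"mov",g(384,124,.047),g(377,378,.047),"fix",g(507,122,.047),g(494,380,.047))
E
```

```text
pot [0.0102 0.0825] post [-0.0507 -0.0198] mov [-0.062   0.0546] [0.0615 0.0531] fix [-0.0629  0.1112] [0.0625 0.1111]
```

```bash
python3 -c "
from station import *
job_done();print(get_time())"
```

```text
the job is handed in; nothing more can be done
the job is handed in; nothing more can be done
```

The pot is on the gauge bed, held between the jaws against the fixed jaw, and the job is handed in. The robot clock read about 26 s at the last check, of the 51 s allowed.

**What I did:**
- I found the pot and gauge with the cameras and gripped the bare pot near its top.
- I stood it at about x = 10 mm, y = 50 mm on the bed and let go.
- I then gripped the brass post and closed the jaw in small steps until the force along the slide reached about 6 N. That includes the carriage friction.
- I opened the gripper and lifted clear.

**Last checks (wrist camera, after release):**

| Check | Measured | Required |
|---|---|---|
| Pot position x | 10 mm | -30 to 60 mm |
| Pot position y | 82.5 mm | 75 to 90 mm |
| Jaw opening | 55–57 mm | under 62 mm |
| Moving jaw out of square | under 1° | under 10° |

- **Pot upright:** it looked upright in both final views. I did not measure its tilt.
- **Jaw while pressing:** I estimated 2–3° out of square, which is about 3–4 N on the pot. I could not read that contact force directly.

**What disagreed:**
- The scene and side cameras differed by 6–9 mm, so I relied on the wrist camera, whose measurements matched the given sizes to about 3 mm or better.
- Single force readings were noisy by about 1 N, so I averaged them for the final closing.
- A sideways force of about 6 N built up on the gripper while it held the post, probably from a small misalignment. It stayed well within the limits.

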